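# Line up the seasonings by height on the serving board

### The arm

A 7-joint arm with a two-finger parallel gripper is mounted at the origin on a cart in front of the work surface, level with it; the furniture and walls round the work are solid. World frame = base frame: x ahead of the robot, y to its left, z up, the work surface at z = 0. Lengths are in m, angles in rad, forces in N, time in s.
With the tool pointing down it reaches from about 0.425 to 0.875 m from the base axis. Payload 4.7 kg.
Tool frame: the origin (TCP) lies between the finger pads; the fingertips stand 14 mm ahead of it and the grasp point (between the pads) lies 5 mm behind it; z points along the fingers, y is the line along which they close (so a half turn about z gives the same grasp; the last joint's range is limited). The gripper opens to 87 mm and grips with 3 to 60 N. Pads are 19 mm wide; open, the fingers measure 117 mm over their backs; the gripper's body (75 mm by 190 mm) begins 51 mm behind the grasp point.
Start: joints at [-1.178, 0.321, -0.07, 1.45, 0.023, 1.371, -0.057], TCP at [0.24, 0.604, 0.237] pointing down, gripper open.
Joint ranges: [-2.86, 2.86], [-0.3, 2.09], [-1.38, 1.24], [0.06, 2.45], [-1.56, 4.7], [0.09, 2.05], [-2.69, 2.69]. Speed limits (rad/s): [2.57, 2.57, 3.14, 3.14, 3.14, 3.14, 3.14].

### API

Orientations are given as a rotation vector (axis times angle).
In Python, from bench import get_state, get_image, camera_params, close_job gives the robot as it stands. The module is installed in compiled form; this text tells all that it offers.
- The arm moves only by the tool arm_command, never from a script. Its argument "motion" is a list of rows, each a list of 5 numbers: the finger opening in mm, from 0 to 87, then the shift along the tool's x, y, z in mm, then the turn about the tool's z in degrees. In form: [[gripper, x, y, z, spin], ...]. A call has 1 to 5 rows; each row is the pose to reach, as a shift and turn from the pose commanded when the call began, along the tool's axes at that moment; what a row does not reach only later rows make up. A row lasts 1/12 s, in which the tool goes at most 41.7 mm and 7.16 degrees, less where a joint would pass 70% of its speed; a pose out of reach is approached as far as the arm can. A call with a gripper value outside its range is refused whole. The fingers move at their own pace and stop on an object; "newtons" is the grip in N (left out, the last holds). Time passes only in rows, so rows that repeat a pose let the fingers close. It gives the time, the measured TCP pose, the force, the opening and the grip force at its end, in the units of the state.
- get_state(): the state, without advancing time (a new reading comes with each control period).
- get_image(name): name is "scene" or "top" or "wrist"; returns (picture, depth): 384x512x3 uint8, red, green, blue; 384x512 float32, m along the optical axis (not along the pixel's ray), 0 where there is no reading.
- camera_params(name): a dict with "intrinsics" (3x3 intrinsics, pixels), "extrinsics" (4x4, takes a point from camera to world coordinates). Camera axes: x right, y down, z forward; pixel columns grow to the right and rows downward; lengths in m; the calibration is good to about 2 mm. The wrist camera is an equidistant fisheye: a pixel r from the principal point sees the ray r / f radians off the axis. A picture is of the moment at which its call begins: read the wrist's pose just before it. camera_params takes no time and is no camera call; for the wrist camera it gives the pose at the moment of the call.
- close_job(): hands the job in; it is judged then, once.
The state is a dict: "time": time; "joint_positions": joint angles; "qd": joint speeds; "joint_torque": joint torques, N m; "position": TCP position; "tool_rot": TCP orientation; "ft_force": force on the tool from outside, world axes, zero at the start; "torque": the same for the moment, N m; "grip_width": opening from 0.0 (shut) to 1.0 (fully open); "grip_force": force on a finger pad.
Only numpy, scipy, OpenCV 4.12 (cv2) and the standard library are available. Lean on these libraries where they do the work, as an engineer would, in place of code of your own. Each camera call takes 0.05 s, during which the arm holds its last target. There are 200 camera calls.

### The job

Set the tall jar, the short jar, the shaker and the stack of cups upright on the serving board's four black pads in order of height, one centred on each pad: the tallest next to the upright steel end plate, then each next shorter one, so that the shortest stands farthest from the plate. Leave all four standing free.

Things in the scene. Friction and masses are not known exactly. Their poses are not given: they have to be found in the camera images.
- tall_jar_mid (a point): Tall square spice jar, green contents, round black cap; loose, standing well within reach (not a like one at the far right edge of the room). 135 mm high: the body is 58 x 58 mm with rounded corners and upright sides for the lowest 105 mm or so, the cap 52 mm in diameter. About 0.3 kg. Point: on its upright axis, half-way up; z axis up, x and y square to its sides.
- short_jar_mid (a point): Short square spice jar, nearly black contents, round black cap; loose. 105 mm high: the body is 52 x 52 mm with rounded corners and upright sides for the lowest 75 mm or so, the cap 46 mm in diameter. About 0.25 kg. Point: on its upright axis, half-way up; z axis up, x and y square to its sides.
- shaker_mid (a point): Small round shaker: clear waist, grey below, pale grey perforated top; loose. 90 mm high, at most 44 mm in diameter, top 34 mm. About 0.1 kg. Point: on its upright axis, half-way up; z axis up.
- cups_mid (a point): Stack of white paper portion cups nested in one another, mouth up; loose, moves as one piece. 61 mm high, 57 mm in diameter at the rims; to the fingers it is a straight, rigid cylinder of that diameter. About 0.03 kg. Point: on its upright axis, half-way up; z axis up.
- pad_a_top (a point): One of four alike black round rubber pads, 72 mm in diameter, in one straight row with 95 mm from centre to centre, fixed on a light wooden board (462 x 96 mm, 10 mm thick). Which of the four names lies where in the row changes from start to start. Point: centre of the pad's upper face, 12.5 mm above the table; z axis up, y axis along the row.
- pad_b_top (a point): One of four alike black round rubber pads, 72 mm in diameter, in one straight row with 95 mm from centre to centre, fixed on a light wooden board (462 x 96 mm, 10 mm thick). Which of the four names lies where in the row changes from start to start. Point: centre of the pad's upper face, 12.5 mm above the table; z axis up, y axis along the row.
- pad_c_top (a point): One of four alike black round rubber pads, 72 mm in diameter, in one straight row with 95 mm from centre to centre, fixed on a light wooden board (462 x 96 mm, 10 mm thick). Which of the four names lies where in the row changes from start to start. Point: centre of the pad's upper face, 12.5 mm above the table; z axis up, y axis along the row.
- pad_d_top (a point): One of four alike black round rubber pads, 72 mm in diameter, in one straight row with 95 mm from centre to centre, fixed on a light wooden board (462 x 96 mm, 10 mm thick). Which of the four names lies where in the row changes from start to start. Point: centre of the pad's upper face, 12.5 mm above the table; z axis up, y axis along the row.
- end_plate: Upright bright steel plate at one end of the wooden board, either end from start to start (the other end has only a 10 mm low wooden lip). 80 mm wide across the board, 4 mm thick, rising to 104 mm above the table, on a 20 mm wide foot; fixed. Origin: bottom centre, on the board's upper face 10 mm above the table, in line with the pads' centres and 75 mm from the nearest one; z axis up, y axis along the row.
Things that resemble listed ones, but are neither listed nor needed, are in the scene too. Leave any purple or turquoise look-alike of the part that bears shaker_mid alone. Leave any purple look-alike of the part that bears tall_jar_mid alone.

How it is judged:
By the outcome, as a careful person would: the job done as asked, in the order asked, and still so for the second after the job is handed in, with the robot touching nothing.
It also fails if it takes over 118 s, if anything falls off the work surface, if the arm or the gripper's body presses on something with over 40 N, if the wrist force passes 120 N, or if a joint passes its speed limit or range.

## Working session

There is one attempt and no reset: what is moved stays moved. The work goes in short steps, Python scripts to look and compute and a tool call to move; the robot and the scene stay as the last step left them, time stands still between calls to the robot, and variables do not carry over. Pictures are saved under pics/ and viewed, at most 14 in all, crops included, and the job is handed in when it is done.

Besides the shell and the picture viewer there is one more tool, called after "Emit:" in YAML: its name, and indented under it one key for each argument. arm_command: Moves the arm, as the interface text tells. Its arguments: {"type":"object","properties":{"motion":{"type":"array"},"newtons":{"type":"number"}},"required":["motion"]}

```bash
mkdir -p pics; cat > h.py <<'E'
import numpy as np, cv2
from bench import *
def save(n,img): cv2.imwrite(f'pics/{n}.png',img[:,:,::-1])
def cloud(name):
    p=camera_params(name); im,d=get_image(name)
    K=np.array(p['intrinsics']);T=np.array(p['extrinsics'])
    v,u=np.mgrid[:384,:512]
    x=(u-K[0,2])/K[0,0]; y=(v-K[1,2])/K[1,1]
    P=np.stack([x*d,y*d,d],-1)@T[:3,:3].T+T[:3,3]
    P[d==0]=np.nan
    return im,P
E
python3 - <<'E'
from h import *
s=get_state(); print(s)
for n in ('top','scene'):
    im,P=cloud(n); save(n,im); np.savez(n,im=im,P=P)
    print(n,camera_params(n))
E
```

```text
{'time': 0.0, 'joint_positions': array([-1.17789098,  0.32180225, -0.07006882,  1.45170926,  0.02258967,
        1.37082059, -0.0568785 ]), 'qd': array([-0.00012576,  0.00046898,  0.0007364 ,  0.00143195, -0.00093604,
        0.00070973, -0.00060475]), 'joint_torque': array([-1.59783604e-04, -4.91287172e+01, -4.03943891e-01, -3.12528205e+01,
       -6.39874628e-02,  4.36906144e-02,  1.67574149e-04]), 'position': array([0.24022496, 0.60338624, 0.23545766]), 'tool_rot': array([-5.91368309e-01, -3.08515302e+00,  3.03736757e-03]), 'ft_force': array([ 0.61792619, -0.97532113,  0.74244465]), 'torque': array([-0.00976538, -0.02191761, -0.05179559]), 'grip_force': 0.0, 'grip_width': 1.0046061199075293}
top {'intrinsics': array([[348.8827727 ,   0.        , 259.39488013],
       [  0.        , 348.8827727 , 185.21528215],
       [  0.        ,   0.        ,   1.        ]]), 'extrinsics': array([[ 0.02727614, -0.9981138 ,  0.05499861,  0.44156095],
       [-0.99956036, -0.02659325,  0.01311043,  0.02490083],
       [-0.01162311, -0.05533203, -0.99840036,  1.27386872],
       [ 0.        ,  0.        ,  0.        ,  1.        ]])}
scene {'intrinsics': array([[392.27081471,   0.        , 252.60793932],
       [  0.        , 392.27081471, 187.61002657],
       [  0.        ,   0.        ,   1.        ]]), 'extrinsics': array([[ 0.7564473 , -0.31040418,  0.57570542, -0.26133578],
       [-0.65400173, -0.37016568,  0.6597417 , -0.86109353],
       [ 0.00831981, -0.87557216, -0.4830157 ,  0.74190813],
       [ 0.        ,  0.        ,  0.        ,  1.        ]])}
```

View pics/top.png

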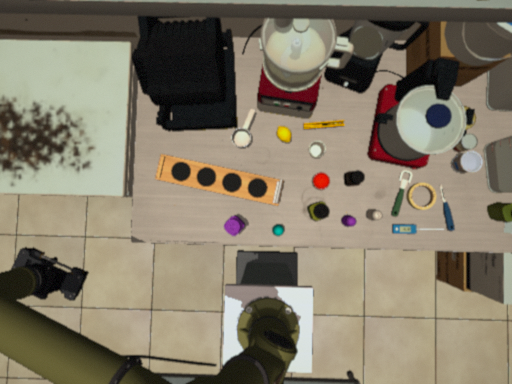

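View pics/scene.png

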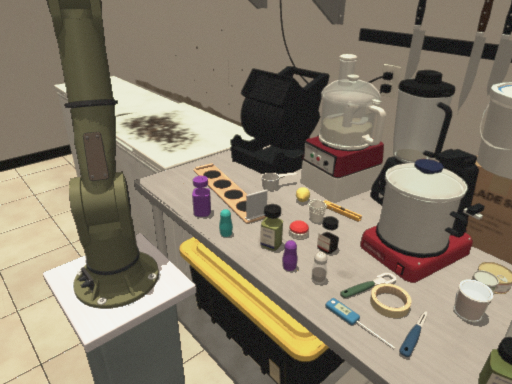

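The top view shows the board, with pads near (181,171), (206,177), (231,183) and (257,188) and the plate at its right end near (281,190). The tall jar is at (318,211), the short jar at (354,178), the shaker at (375,214) and the cups at (317,150). The purple and turquoise pieces are decoys.

```bash
python3 - <<'E'
from h import *
z=np.load('top.npz'); im,P=z['im'],z['P']
print('table z',np.nanmedian(P[195:205,300:310,2]))
p=[(181,171),(206,177),(231,183),(257,188)]
g=im.max(-1)
n,l,st,c=cv2.connectedComponentsWithStats(((g<60)).astype(np.uint8))
K=camera_params('top');T=K['extrinsics'];K=K['intrinsics']
def px(u,v,zz):
    r=T[:3,:3]@np.array([(u-K[0,2])/K[0,0],(v-K[1,2])/K[1,1],1]);return T[:3,3]+r*(zz-T[2,3])/r[2]
for u,v in p:
    k=l[v,u]; print('pad',st[k,4],c[k],px(*c[k],.0125).round(4))
n,l,st,c=cv2.connectedComponentsWithStats(((P[:,:,2]>.03)).astype(np.uint8))
for k in range(1,n):
    u,v=c[k]
    if 130<u<400 and 120<v<240 and st[k,4]<800:
        m=l==k; h=np.nanpercentile(P[m][:,2],95); t=m&(P[:,:,2]>h-.012)
        vv,uu=np.nonzero(t); print(c[k].round(),st[k,4],'h',h.round(3),'top',np.median(P[t],0).round(4),'mid',px((uu.min()+uu.max())/2,(vv.min()+vv.max())/2,h).round(4))
cr=cv2.resize(im[120:245,150:400],None,fx=3.2,fy=3.2,interpolation=cv2.INTER_CUBIC); save('crop',cr)
E
```

```text
table z 0.00036877860026074405
pad 234 [180.57264957 170.98717949] [0.5552 0.3296 0.0125]
pad 228 [205.99561404 176.4254386 ] [0.5378 0.2363 0.0125]
pad 234 [231.43162393 181.99145299] [0.52   0.1432 0.0125]
pad 234 [256.99145299 187.35470085] [0.5031 0.05   0.0125]
[245. 125.] 169 h 0.048 top [0.7266 0.089  0.0437] mid [0.7128 0.1066 0.0482]
[284. 134.] 190 h 0.052 top [ 0.6965 -0.041   0.0465] mid [ 0.6942 -0.041   0.0516]
[318. 148.] 134 h 0.064 top [ 0.6448 -0.1643  0.058 ] mid [ 0.64   -0.1566  0.0637]
[238. 146.] 2 h 0.045 top [0.6468 0.1227 0.0441] mid [0.6467 0.1226 0.045 ]
[241. 147.] 1 h 0.036 top [0.6449 0.1107 0.0357] mid [0.6449 0.1107 0.0357]
[314. 149.] 1 h 0.032 top [ 0.645  -0.1507  0.0317] mid [ 0.645  -0.1507  0.0317]
[354. 178.] 259 h 0.108 top [ 0.5423 -0.2867  0.1051] mid [ 0.542  -0.2867  0.1079]
[321. 181.] 205 h 0.044 top [ 0.5332 -0.1783  0.0389] mid [ 0.5318 -0.1775  0.0436]
[278. 191.] 55 h 0.108 top [ 0.4883 -0.0231  0.1034] mid [ 0.4881 -0.0225  0.1076]
[318. 211.] 319 h 0.139 top [ 0.4256 -0.1633  0.1351] mid [ 0.4258 -0.1636  0.1385]
[374. 215.] 149 h 0.09 top [ 0.4169 -0.3594  0.0867] mid [ 0.4169 -0.3584  0.0903]
[348. 221.] 141 h 0.091 top [ 0.3925 -0.272   0.086 ] mid [ 0.3926 -0.2696  0.0906]
[234. 226.] 294 h 0.138 top [0.3665 0.125  0.1352] mid [0.3677 0.125  0.138 ]
[278. 230.] 115 h 0.091 top [ 0.3539 -0.0269  0.0868] mid [ 0.3557 -0.0281  0.0909]
```

View pics/crop.png

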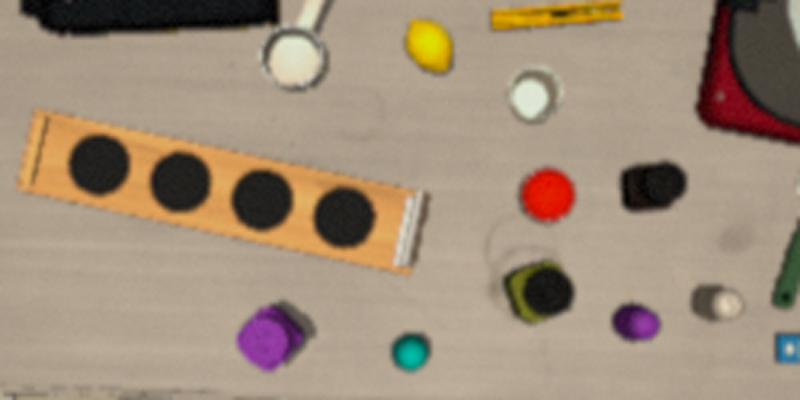

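```bash
cat >> h.py <<'E'
from scipy.optimize import least_squares
from scipy.spatial.transform import Rotation as Ro
def sq(p,q,a,rad):
    d=q-p[:2];c,s=np.cos(p[2]),np.sin(p[2])
    d=np.abs(np.c_[d@[c,s],d@[-s,c]])-(a-rad)
    return np.hypot(*np.maximum(d,0).T)+np.minimum(d.max(1),0)-rad
def go(x,y,z,az=None,s=None):
    "tool-frame shift mm and spin deg from present pose; az=closing-axis azimuth deg"
    s=s or get_state();R=Ro.from_rotvec(s['tool_rot']).as_matrix()
    cur=np.degrees(np.arctan2(R[1,1],R[0,1]))
    d=R.T@(np.array([x,y,z])-s['position'])*1000
    sp=0 if az is None else (cur-az+90)%180-90
    print('t',round(s['time'],2),'pos',s['position'].round(4),'az',cur.round(1),'-> shift',d.round(0),'spin',round(sp,1),'j7',s['joint_positions'][6].round(2))
E
python3 - <<'E'
from h import *
A=np.concatenate([np.load(n+'.npz')['P'].reshape(-1,3) for n in('top','scene')])
A=A[~np.isnan(A[:,0])]
def near(c,lo,hi,r=.05):return A[(np.hypot(*(A[:,:2]-c).T)<r)&(A[:,2]>lo)&(A[:,2]<hi)]
for n,c,a,lo,hi in(('tall',(.4256,-.1635),.029,.02,.1),('short',(.542,-.2867),.026,.02,.07)):
    q=near(c,lo,hi)[:,:2]
    b=min((least_squares(lambda p:sq(p,q,a,.008),[*c,t],loss='soft_l1',f_scale=.002) for t in np.radians([0,20,40,60,80])),key=lambda r:r.cost)
    print(n,len(q),b.x[:2].round(4),np.degrees(b.x[2])%90,np.abs(b.fun).mean())
for n,c,r,lo,hi in(('tallcap',(.4256,-.1635),.026,.117,.13),('shortcap',(.542,-.2867),.023,.088,.10),('shaker',(.4169,-.359),.022,.01,.03),('shakertop',(.4169,-.359),.017,.07,.085),('cups',(.643,-.16),.0285,.04,.061)):
    q=near(c,lo,hi)[:,:2]
    b=least_squares(lambda p:np.hypot(*(q-p).T)-r,c,loss='soft_l1',f_scale=.002)
    print(n,len(q),b.x.round(4),np.abs(b.fun).mean())
go(.642,-.16,.20,90)
E
```

```text
tall 700 [ 0.4257 -0.1616] 19.1776356318926 0.004284675405693045
short 408 [ 0.5437 -0.2873] 3.377553322560148 0.004819699246942809
tallcap 74 [ 0.4271 -0.1609] 0.001818855894410492
shortcap 69 [ 0.5446 -0.2866] 0.0014216940215317484
shaker 87 [ 0.4191 -0.3592] 0.0014876559560823579
shakertop 108 [ 0.4183 -0.3602] 0.0018155361815563307
cups 264 [ 0.6415 -0.1554] 0.0026107285655553336
t 0.1 pos [0.2402 0.6035 0.2356] az 68.3 -> shift [-656. -561.   37.] spin -21.7 j7 -0.06
```

Emit:
arm_command:
  motion:
    - [87,-26,-22,0,0]
    - [87,-52,-45,0,0]
    - [87,-79,-67,0,0]
    - [87,-105,-90,0,0]
    - [87,-131,-112,0,0]
  newtons: 15

```text
time: 0.52
position: [0.3211, 0.4495, 0.236]
tool_rot: [-0.591, -3.085, 0.001]
ft_force: [0.8, 0.1, -0.1]
grip_width: 1.001
grip_force: 0.0
```

Emit:
arm_command:
  motion:
    - [87,-26,-22,0,0]
    - [87,-52,-45,0,0]
    - [87,-79,-67,0,0]
    - [87,-105,-90,0,0]
    - [87,-131,-112,0,0]

```text
time: 0.93
position: [0.4013, 0.297, 0.2363]
tool_rot: [-0.592, -3.085, 0.0]
ft_force: [0.4, 0.3, -0.2]
grip_width: 1.001
grip_force: 0.0
```

Emit:
arm_command:
  motion:
    - [87,-26,-22,0,0]
    - [87,-52,-45,0,0]
    - [87,-79,-67,0,0]
    - [87,-105,-90,0,0]
    - [87,-131,-112,0,0]

```text
time: 1.35
position: [0.4815, 0.1445, 0.2364]
tool_rot: [-0.592, -3.085, 0.0]
ft_force: [0.3, 0.4, -0.2]
grip_width: 1.002
grip_force: 0.0
```

Emit:
arm_command:
  motion:
    - [87,-26,-22,0,0]
    - [87,-52,-45,0,0]
    - [87,-79,-67,0,0]
    - [87,-105,-90,0,0]
    - [87,-131,-112,0,0]

```text
time: 1.77
position: [0.5618, -0.0078, 0.2363]
tool_rot: [-0.591, -3.085, -0.0]
ft_force: [1.2, 0.4, -0.6]
grip_width: 0.998
grip_force: 0.0
```

Emit:
arm_command:
  motion:
    - [87,-26,-22,0,-5]
    - [87,-52,-45,0,-10]
    - [87,-79,-67,0,-15]
    - [87,-105,-90,0,-20]
    - [87,-131,-112,0,-22]

```text
time: 2.18
position: [0.6422, -0.1601, 0.236]
tool_rot: [0.015, -3.141, -0.0]
ft_force: [0.9, 0.6, -0.4]
grip_width: 0.999
grip_force: 0.0
```

```bash
python3 - <<'E'
from h import *
im,d=get_image('wrist'); save('w1',im); np.savez('w1',im=im,d=d,K=camera_params('wrist')['intrinsics'],T=camera_params('wrist')['extrinsics'])
im,P=cloud('top');np.savez('top2',im=im,P=P)
go(.6415,-.1555,.10,90)
E
```

```text
t 2.28 pos [ 0.6417 -0.1661  0.2352] az 89.9 -> shift [ -0.  11. 135.] spin -0.1 j7 1.92
```

View pics/w1.png

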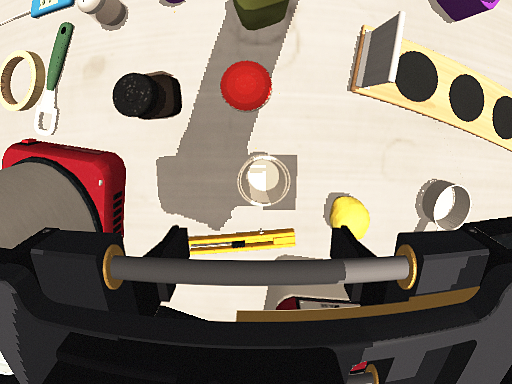

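The cups' rim is at about (263,181) in the wrist view, below and between the fingers (175–355). Next I'll convert that pixel to a position.

```bash
cat >> h.py <<'E'
def wpx(u,v,z,K,T):
    x,y=(u-K[0,2])/K[0,0],(v-K[1,2])/K[1,1];r=np.hypot(x,y)
    w=T[:3,:3]@np.array([x/r*np.sin(r),y/r*np.sin(r),np.cos(r)])
    return T[:3,3]+w*(z-T[2,3])/w[2]
E
python3 - <<'E'
from h import *
w=np.load('w1.npz');K,T=w['K'],w['T']
print('cam',T[:3,3])
for a in((264,180.5,.061),(416,76,.0125),(466,98,.0125),(246,86,.041),(132,96,.105)):print(a,wpx(*a,K,T).round(4))
E
```

```text
cam [ 0.56760803 -0.16700706  0.38311274]
(264, 180.5, 0.061) [ 0.6431 -0.1641  0.061 ]
(416, 76, 0.0125) [0.5072 0.0398 0.0125]
(466, 98, 0.0125) [0.5262 0.1297 0.0125]
(246, 86, 0.041) [ 0.5375 -0.1847  0.041 ]
(132, 96, 0.105) [ 0.5468 -0.294   0.105 ]
```

```bash
cat >> h.py <<'E'
def wrist(n):
    p=camera_params('wrist'); im,d=get_image('wrist'); save(n,im); np.savez(n,im=im,d=d,K=p['intrinsics'],T=p['extrinsics'])
    return im,p['intrinsics'],p['extrinsics']
E
python3 - <<'E'
from h import *
im,K,T=wrist('w2')
g=cv2.cvtColor(im,cv2.COLOR_RGB2GRAY)
n,l,st,c=cv2.connectedComponentsWithStats((im.max(-1)<60).astype(np.uint8))
for k in range(1,n):
    if 300<st[k,4]<3000 and c[k][1]<200: print('dark',st[k],c[k].round(1),wpx(*c[k],.0125,K,T).round(4))
m=((im[:,:,0]>170)&(im[:,:,1]<70)).astype(np.uint8);n,l,st,c=cv2.connectedComponentsWithStats(m);k=1+st[1:,4].argmax();print('red',wpx(*c[k],.041,K,T))
cc=cv2.HoughCircles(cv2.GaussianBlur(g[140:225,220:305],(3,3),0),cv2.HOUGH_GRADIENT,1,20,param1=100,param2=12,minRadius=22,maxRadius=32)
for u,v,r in cc[0][:2]: print(u+220,v+140,r,wpx(u+220,v+140,.061,K,T).round(4))
save('w2c',cv2.resize(im[130:230,200:330],None,fx=4,fy=4))
go(.6415,-.1575,.10,90)
E
```

```text
dark [237   0  56  31 896] [266.4  15.5] [ 0.4409 -0.1576  0.0125]
dark [ 400   50   42   51 1609] [420.3  75.5] [0.5044 0.0506 0.0125]
dark [ 453   73   35   47 1256] [470.1  96.1] [0.5214 0.1419 0.0125]
dark [ 118   74   68   47 2611] [152.3  97.4] [ 0.5416 -0.3037  0.0125]
dark [496  94  16  44 556] [504.6 115.1] [0.5401 0.2228 0.0125]
red [ 0.53205747 -0.1765471   0.041     ]
271.5 180.5 24.6 [ 0.6414 -0.1529  0.061 ]
t 2.33 pos [ 0.6414 -0.1625  0.2353] az 90.0 -> shift [ -0.   5. 135.] spin -0.0 j7 1.91
```

View pics/w2c.png

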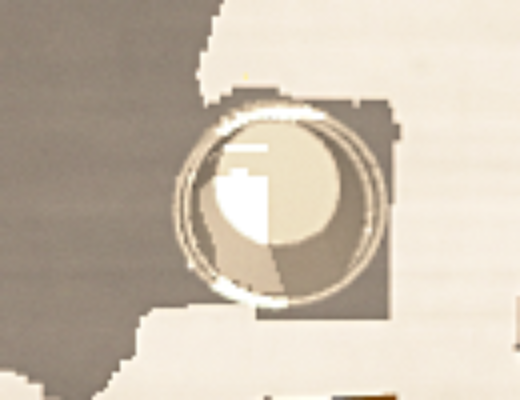

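The rim centre is at about (270,181) in the full image, which gives cups at roughly (0.6415, -0.1545). The pads agree between the two cameras.

Emit:
arm_command:
  motion:
    - [87,0,4,30,0]
    - [87,0,4,65,0]
    - [87,0,4,100,0]
    - [87,0,4,130,0]
    - [87,0,4,140,0]
  newtons: 6

```text
time: 2.75
position: [0.6384, -0.1514, 0.0911]
tool_rot: [0.011, -3.133, -0.004]
ft_force: [-1.9, 0.7, -1.0]
grip_width: 0.998
grip_force: 0.0
```

Emit:
arm_command:
  motion:
    - [87,0,0,0,0]
    - [87,0,0,0,0]

```text
time: 2.92
position: [0.6422, -0.1537, 0.0974]
tool_rot: [-0.01, 3.141, 0.001]
ft_force: [0.1, 0.5, 0.9]
grip_width: 0.999
grip_force: 0.0
```

```bash
python3 -c "
from h import *
go(.6415,-.1545,.027,90)"
```

```text
t 2.92 pos [ 0.6422 -0.1537  0.0974] az 90.3 -> shift [ 1. -1. 70.] spin 0.3 j7 1.95
```

Emit:
arm_command:
  motion:
    - [87,0,0,20,0]
    - [87,0,0,40,0]
    - [87,0,0,58,0]
    - [87,0,0,69,0]
    - [87,0,0,69,0]

```text
time: 3.33
position: [0.6417, -0.1541, 0.0272]
tool_rot: [0.009, -3.141, -0.001]
ft_force: [-0.7, 0.6, 0.1]
grip_width: 0.997
grip_force: 0.0
```

Emit:
arm_command:
  motion:
    - [50,0,0,0,0]
    - [50,0,0,0,0]
    - [50,0,0,0,0]
    - [50,0,0,0,0]
    - [50,0,0,0,0]

```text
time: 3.75
position: [0.6425, -0.1547, 0.0285]
tool_rot: [-0.008, 3.14, -0.0]
ft_force: [-0.3, -0.1, -0.3]
grip_width: 0.706
grip_force: 0.0
```

Emit:
arm_command:
  motion:
    - [50,0,0,0,0]
    - [50,0,0,0,0]
    - [50,0,0,0,0]
    - [50,0,0,0,0]
    - [50,0,0,0,0]

```text
time: 4.17
position: [0.6422, -0.1547, 0.0282]
tool_rot: [-0.008, 3.141, 0.0]
ft_force: [-0.8, 0.2, 5.5]
grip_width: 0.651
grip_force: 6.0
```

Emit:
arm_command:
  motion:
    - [50,0,0,-15,0]
    - [50,0,0,-45,0]
    - [50,0,0,-80,0]
    - [50,0,0,-110,0]
    - [50,0,0,-130,0]

```text
time: 4.58
position: [0.6428, -0.1552, 0.1617]
tool_rot: [-0.007, 3.138, -0.001]
ft_force: [0.8, -0.6, 0.5]
grip_width: 0.651
grip_force: 6.0
```

Emit:
arm_command:
  motion:
    - [50,2,12,0,0]
    - [50,7,38,0,0]
    - [50,13,70,0,0]
    - [50,20,105,0,0]
    - [50,26,140,0,0]

```text
time: 5.0
position: [0.6138, -0.0133, 0.1571]
tool_rot: [0.007, -3.14, -0.0]
ft_force: [0.8, 0.4, -0.3]
grip_width: 0.658
grip_force: 6.0
```

Emit:
arm_command:
  motion:
    - [50,6,36,0,0]
    - [50,13,72,0,0]
    - [50,20,108,0,0]
    - [50,26,144,0,0]
    - [50,33,180,0,0]

```text
time: 5.42
position: [0.5798, 0.1671, 0.1572]
tool_rot: [0.009, -3.141, 0.0]
ft_force: [0.6, 0.0, -0.8]
grip_width: 0.652
grip_force: 6.0
```

Emit:
arm_command:
  motion:
    - [50,6,36,0,0]
    - [50,13,72,0,0]
    - [50,20,108,0,0]
    - [50,26,140,0,0]
    - [50,28,164,0,0]

```text
time: 5.83
position: [0.5494, 0.3332, 0.1569]
tool_rot: [0.015, -3.139, -0.001]
ft_force: [1.0, -0.5, 0.1]
grip_width: 0.648
grip_force: 6.0
```

Emit:
arm_command:
  motion:
    - [50,0,0,0,0]
    - [50,0,0,0,0]
    - [50,0,0,0,0]
    - [50,0,0,0,0]

```text
time: 6.17
position: [0.5528, 0.3269, 0.1574]
tool_rot: [0.004, -3.141, 0.002]
ft_force: [0.8, -1.0, 0.3]
grip_width: 0.652
grip_force: 6.0
```

```bash
python3 -c "
from h import *
go(.555,.3295,.0415)"
```

```text
t 6.17 pos [0.5528 0.3269 0.1574] az 90.2 -> shift [ -2.   3. 116.] spin 0 j7 1.08
```

Emit:
arm_command:
  motion:
    - [50,-2,3,30,0]
    - [50,-2,3,65,0]
    - [50,-2,3,95,0]
    - [50,-2,3,108,0]
    - [50,-2,3,110,0]

```text
time: 6.58
position: [0.5526, 0.3292, 0.0442]
tool_rot: [0.005, -3.137, 0.006]
ft_force: [-0.7, 0.6, -0.7]
grip_width: 0.654
grip_force: 6.0
```

Emit:
arm_command:
  motion:
    - [50,0,0,2,0]
    - [50,0,0,4,0]
    - [50,0,0,6,0]
    - [50,0,0,6,0]
    - [50,0,0,6,0]

```text
time: 7.0
position: [0.555, 0.3324, 0.0428]
tool_rot: [-0.008, 3.14, 0.002]
ft_force: [0.2, -0.8, 0.1]
grip_width: 0.655
grip_force: 6.0
```

```bash
python3 -c "
from h import *
go(.555,.3295,.0405)"
```

```text
t 7.0 pos [0.555  0.3324 0.0428] az 90.3 -> shift [ 0. -3.  2.] spin 0 j7 1.11
```

Emit:
arm_command:
  motion:
    - [50,0,-2,1,0]
    - [50,0,-2,2,0]
    - [50,0,-2,2,0]
    - [50,0,-2,2,0]
    - [50,0,-2,2,0]

```text
time: 7.42
position: [0.5548, 0.3299, 0.0404]
tool_rot: [-0.008, 3.141, 0.001]
ft_force: [-1.0, -2.0, 5.2]
grip_width: 0.655
grip_force: 6.0
```

Emit:
arm_command:
  motion:
    - [60,0,0,0,0]
    - [66,0,0,0,0]
    - [70,0,0,0,0]
    - [76,0,0,0,0]
    - [80,0,0,0,0]

```text
time: 7.83
position: [0.5541, 0.33, 0.0392]
tool_rot: [0.008, -3.141, 0.0]
ft_force: [0.2, 0.9, -0.6]
grip_width: 0.866
grip_force: 0.0
```

Emit:
arm_command:
  motion:
    - [80,0,0,-6,0]
    - [80,0,0,-20,0]
    - [80,0,0,-45,0]
    - [80,0,0,-75,0]
    - [80,0,0,-110,0]

```text
time: 8.25
position: [0.5537, 0.3294, 0.1507]
tool_rot: [0.008, -3.14, 0.002]
ft_force: [-0.0, 0.1, 0.5]
grip_width: 0.917
grip_force: 0.0
```

```bash
python3 -c "
from h import *
go(.4187,-.36,.16)"
```

```text
t 8.25 pos [0.5537 0.3294 0.1507] az 90.3 -> shift [ 138. -689.   -8.] spin 0 j7 1.08
```

```bash
cat >> h.py <<'E'
def plan(p0,az0,legs):
    "legs: (x,y,z,az) per call -> per-call shift/spin"
    for x,y,z,az in legs:
        a=np.radians(az0);d=(np.array([x,y,z])-p0)*1000
        ey=np.array([np.cos(a),np.sin(a),0]);ez=np.array([0,0,-1.]);ex=np.cross(ey,ez)
        print(np.round([d@ex,d@ey,d@ez,az0-az],0)); p0=np.array([x,y,z]);az0=az
E
python3 -c "
from h import *
p=np.array([.555,.33,.15]);q=np.array([.419,-.36,.24])
m=lambda f,a:(*((1-f)*p[:2]+f*q[:2]),.24,a)
plan(p,90.3,[m(0.02,60),m(.27,35),m(.52,10),m(.77,-10.5),m(1,-10.5)])"
```

```text
[  3. -14. -90.  30.]
[ -57. -166.    0.   25.]
[-122. -127.    0.   25.]
[-164.  -63.    0.   20.]
[-162.   -2.    0.    0.]
```

Emit:
arm_command:
  motion:
    - [80,1,-3,-20,6]
    - [80,1,-6,-40,12]
    - [80,2,-9,-60,18]
    - [80,2,-11,-78,24]
    - [80,3,-14,-90,30]

```text
time: 8.67
position: [0.5523, 0.3162, 0.2436]
tool_rot: [0.813, 3.032, 0.006]
ft_force: [-0.4, -0.1, -0.4]
grip_width: 0.917
grip_force: 0.0
```

Emit:
arm_command:
  motion:
    - [80,-11,-33,0,5]
    - [80,-23,-66,0,10]
    - [80,-34,-100,0,15]
    - [80,-46,-133,0,20]
    - [80,-57,-166,0,25]

```text
time: 9.08
position: [0.5185, 0.1417, 0.241]
tool_rot: [1.449, 2.786, 0.003]
ft_force: [0.6, 0.8, 0.4]
grip_width: 0.919
grip_force: 0.0
```

Emit:
arm_command:
  motion:
    - [80,-24,-25,0,5]
    - [80,-49,-51,0,10]
    - [80,-73,-76,0,15]
    - [80,-98,-102,0,20]
    - [80,-122,-127,0,25]

```text
time: 9.5
position: [0.4851, -0.0315, 0.241]
tool_rot: [2.019, 2.406, 0.004]
ft_force: [0.5, -0.2, 0.1]
grip_width: 0.917
grip_force: 0.0
```

Emit:
arm_command:
  motion:
    - [80,-33,-13,0,4]
    - [80,-66,-25,0,8]
    - [80,-98,-38,0,12]
    - [80,-131,-50,0,16]
    - [80,-164,-63,0,20.5]

```text
time: 9.92
position: [0.4524, -0.2039, 0.241]
tool_rot: [2.413, 2.01, 0.005]
ft_force: [-0.0, -0.3, 0.0]
grip_width: 0.914
grip_force: 0.0
```

Emit:
arm_command:
  motion:
    - [80,-36,0,0,0]
    - [80,-72,-1,0,0]
    - [80,-108,-1,0,0]
    - [80,-140,-2,0,0]
    - [80,-162,-2,0,0]

```text
time: 10.33
position: [0.4206, -0.3647, 0.2412]
tool_rot: [2.412, 2.01, 0.001]
ft_force: [0.1, -0.4, -0.2]
grip_width: 0.919
grip_force: 0.0
```

Emit:
arm_command:
  motion:
    - [80,0,0,0,0]
    - [80,0,0,0,0]
    - [80,0,0,0,0]
    - [80,0,0,0,0]

```text
time: 10.67
position: [0.4231, -0.3596, 0.2398]
tool_rot: [-2.407, -2.018, -0.003]
ft_force: [1.4, -0.7, -0.0]
grip_width: 0.92
grip_force: 0.0
```

```bash
python3 - <<'E'
from h import *
im,K,T=wrist('w3')
a=cv2.circle(im.copy(),(0,0),1,0)
print(T[:3,3])
im2,P=cloud('top');np.savez('top3',im=im2,P=P)
go(.4187,-.36,.045,-10.5)
E
```

```text
[ 0.43677394 -0.28434459  0.38783683]
t 10.77 pos [ 0.4231 -0.3597  0.2397] az -10.0 -> shift [ -1.  -4. 195.] spin 0.5 j7 0.63
```

View pics/w3.png

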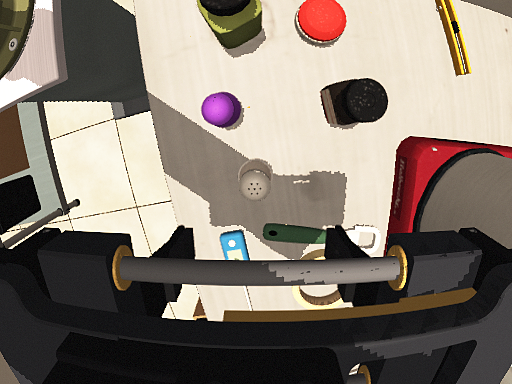

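The shaker's perforated top is centred at about (255,186) between the fingers. The short jar's cap is at (366,101).

```bash
python3 - <<'E'
from h import *
w=np.load('w3.npz');K,T=w['K'],w['T']
for a in((255.5,186,.09),(366,101,.105),(322,21,.041)):print(a,wpx(*a,K,T).round(4))
E
```

```text
(255.5, 186, 0.09) [ 0.4201 -0.3577  0.09  ]
(366, 101, 0.105) [ 0.5423 -0.2878  0.105 ]
(322, 21, 0.041) [ 0.5293 -0.1855  0.041 ]
```

Emit:
arm_command:
  motion:
    - [80,0,-1,30,0]
    - [80,0,-2,65,0]
    - [80,0,-3,100,0]
    - [80,0,-4,130,0.5]
    - [80,0,-4,150,0.5]

```text
time: 11.18
position: [0.4176, -0.358, 0.0867]
tool_rot: [-2.415, -2.004, 0.0]
ft_force: [-0.3, 0.9, -0.2]
grip_width: 0.923
grip_force: 0.0
```

Emit:
arm_command:
  motion:
    - [80,0,0,15,0]
    - [80,0,0,30,0]
    - [80,0,0,42,0]
    - [80,0,0,46,0]
    - [80,0,0,46,0]

```text
time: 11.6
position: [0.4181, -0.3595, 0.0428]
tool_rot: [-2.417, -2.005, 0.001]
ft_force: [1.5, -0.3, -0.6]
grip_width: 0.92
grip_force: 0.0
```

Emit:
arm_command:
  motion:
    - [30,0,0,0,0]
    - [30,0,0,0,0]
    - [30,0,0,0,0]
    - [30,0,0,0,0]
    - [30,0,0,0,0]
  newtons: 10

```text
time: 12.02
position: [0.4186, -0.3606, 0.0441]
tool_rot: [2.418, 2.004, 0.001]
ft_force: [-0.5, 0.1, 0.0]
grip_width: 0.625
grip_force: 0.0
```

Emit:
arm_command:
  motion:
    - [30,0,0,0,0]
    - [30,0,0,0,0]
    - [30,0,0,0,0]
    - [30,0,0,0,0]
    - [30,0,0,0,0]

```text
time: 12.43
position: [0.4184, -0.3605, 0.0437]
tool_rot: [2.419, 2.005, 0.0]
ft_force: [0.9, 1.0, 1.8]
grip_width: 0.48
grip_force: 10.0
```

```bash
python3 - <<'E'
from h import *
go(.4193,-.3593,.043,-10.5)
p=np.array([.4193,-.3593,.2]);q=np.array([.5378,.2363,.2])
m=lambda f,a:(*((1-f)*p[:2]+f*q[:2]),.2,a)
plan(p,-10.5,[m(1,-10.5)])
E
```

```text
t 12.43 pos [ 0.4184 -0.3605  0.0437] az -10.7 -> shift [1. 1. 1.] spin -0.2 j7 0.8
[607.   8.   0.   0.]
```

Emit:
arm_command:
  motion:
    - [30,0,0,-15,0]
    - [30,0,0,-50,0]
    - [30,0,0,-90,0]
    - [30,0,0,-130,0]
    - [30,0,0,-170,0]

```text
time: 12.85
position: [0.4174, -0.3603, 0.2147]
tool_rot: [-2.419, -2.003, 0.001]
ft_force: [1.2, -0.2, -1.3]
grip_width: 0.473
grip_force: 10.0
```

Emit:
arm_command:
  motion:
    - [30,15,0,-5,0]
    - [30,45,0,-10,0]
    - [30,80,1,-10,0]
    - [30,115,1,-10,0]
    - [30,150,2,-10,0]

```text
time: 13.27
position: [0.4477, -0.212, 0.2234]
tool_rot: [-2.42, -2.003, -0.001]
ft_force: [1.7, 0.5, -2.4]
grip_width: 0.472
grip_force: 10.0
```

Emit:
arm_command:
  motion:
    - [30,35,0,0,0]
    - [30,70,0,0,0]
    - [30,105,1,0,0]
    - [30,140,1,0,0]
    - [30,175,2,0,0]

```text
time: 13.68
position: [0.4822, -0.0402, 0.2233]
tool_rot: [-2.419, -2.004, -0.001]
ft_force: [1.0, -0.7, -1.2]
grip_width: 0.472
grip_force: 10.0
```

Emit:
arm_command:
  motion:
    - [30,35,0,0,0]
    - [30,70,1,0,0]
    - [30,105,2,0,0]
    - [30,140,2,0,0]
    - [30,170,2,0,0]

```text
time: 14.1
position: [0.5158, 0.1274, 0.223]
tool_rot: [-2.417, -2.006, 0.0]
ft_force: [0.8, -0.7, -1.6]
grip_width: 0.475
grip_force: 10.0
```

Emit:
arm_command:
  motion:
    - [30,32,0,0,0]
    - [30,60,1,0,0]
    - [30,85,2,0,0]
    - [30,104,2,0,0]
    - [30,112,2,0,0]

```text
time: 14.52
position: [0.5382, 0.2381, 0.2225]
tool_rot: [-2.414, -2.009, 0.001]
ft_force: [-0.1, -0.2, -0.7]
grip_width: 0.474
grip_force: 10.0
```

Emit:
arm_command:
  motion:
    - [30,0,0,30,0]
    - [30,0,0,65,0]
    - [30,0,0,90,0]
    - [30,0,0,100,0]
    - [30,0,0,100,0]

```text
time: 14.93
position: [0.5369, 0.2327, 0.1207]
tool_rot: [-2.42, -2.003, 0.009]
ft_force: [-0.6, -0.3, -1.7]
grip_width: 0.48
grip_force: 10.0
```

```bash
python3 - <<'E'
from h import *
go(.5378,.2363,.0565,-10.5)
E
```

```text
t 14.93 pos [0.5369 0.2327 0.1207] az -10.8 -> shift [ 4.  0. 64.] spin -0.3 j7 -0.52
```

Emit:
arm_command:
  motion:
    - [30,1,0,20,0]
    - [30,2,0,40,0]
    - [30,3,0,54,0]
    - [30,3,0,58,0]
    - [30,3,0,58,0]

```text
time: 15.35
position: [0.5397, 0.2372, 0.0661]
tool_rot: [2.419, 2.004, 0.0]
ft_force: [-0.2, 0.1, -1.2]
grip_width: 0.471
grip_force: 10.0
```

Emit:
arm_command:
  motion:
    - [30,0,0,2,0]
    - [30,0,0,4,0]
    - [30,0,0,5,0]
    - [30,0,0,5,0]
    - [30,0,0,5,0]

```text
time: 15.77
position: [0.5397, 0.2376, 0.0611]
tool_rot: [2.419, 2.005, 0.001]
ft_force: [0.5, 0.2, -1.6]
grip_width: 0.473
grip_force: 10.0
```

```bash
python3 - <<'E'
from h import *
go(.5378,.2363,.0562,-10.5);print(get_state()['ft_force'])
E
```

```text
t 15.77 pos [0.5397 0.2376 0.0611] az -10.7 -> shift [-2. -2.  5.] spin -0.2 j7 -0.49
[ 0.50771934  0.15319937 -1.58533553]
```

Emit:
arm_command:
  motion:
    - [30,-1,-2,2,0]
    - [30,-1,-2,4,0]
    - [30,-1,-2,5,0]
    - [30,-1,-2,5,0]
    - [30,-1,-2,5,0]

```text
time: 16.18
position: [0.5371, 0.2369, 0.0562]
tool_rot: [-2.418, -2.004, 0.0]
ft_force: [-2.5, -1.1, 4.8]
grip_width: 0.471
grip_force: 10.0
```

Emit:
arm_command:
  motion:
    - [46,0,0,0,0]
    - [52,0,0,0,0]
    - [58,0,0,0,0]
    - [66,0,0,0,0]
    - [75,0,0,0,0]

```text
time: 16.6
position: [0.5373, 0.2368, 0.0554]
tool_rot: [2.419, 2.005, -0.0]
ft_force: [-0.2, -0.5, 0.3]
grip_width: 0.726
grip_force: 0.0
```

Emit:
arm_command:
  motion:
    - [80,0,0,-6,0]
    - [80,0,0,-25,0]
    - [80,0,0,-60,0]
    - [80,0,0,-100,0]
    - [80,0,0,-140,0]

```text
time: 17.02
position: [0.5368, 0.2364, 0.197]
tool_rot: [2.419, 2.004, -0.002]
ft_force: [-0.0, 0.4, -0.8]
grip_width: 0.914
grip_force: 0.0
```

```bash
python3 - <<'E'
from h import *
go(.5435,-.287,.2,3.4)
im,P=cloud('top');save('t4',cv2.resize(im[120:245,150:400],None,fx=3,fy=3,interpolation=cv2.INTER_CUBIC))
wrist('w4')
E
```

```text
t 17.02 pos [0.5368 0.2364 0.197 ] az -10.7 -> shift [-513.  104.   -3.] spin -14.1 j7 -0.55
```

View pics/w4.png

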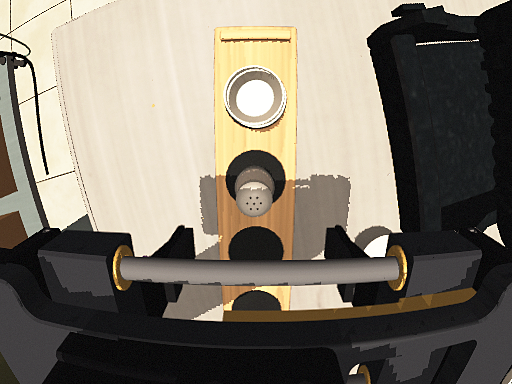

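Cups (257,97) and shaker (255,190) both stand on their pads and look centred. Next I'll check how much room there is around the short jar.

```bash
python3 - <<'E'
from h import *
P=np.load('top.npz')['P'].reshape(-1,3)
m=(P[:,0]>.47)&(P[:,0]<.67)&(P[:,1]<-.235)&(P[:,1]>-.35)&(P[:,2]>.03)
q=P[m]; q=q[np.hypot(q[:,0]-.5435,q[:,1]+.287)>.045]; print(len(q),q.round(3)[:40])
E
```

```text
37 [[ 0.669 -0.349  0.047]
 [ 0.667 -0.348  0.04 ]
 [ 0.666 -0.35   0.045]
 [ 0.664 -0.349  0.035]
 [ 0.662 -0.35   0.046]
 [ 0.66  -0.349  0.034]
 [ 0.657 -0.346  0.033]
 [ 0.656 -0.348  0.041]
 [ 0.655 -0.35   0.046]
 [ 0.653 -0.348  0.039]
 [ 0.651 -0.349  0.049]
 [ 0.65  -0.346  0.034]
 [ 0.648 -0.347  0.041]
 [ 0.647 -0.347  0.053]
 [ 0.646 -0.349  0.059]
 [ 0.646 -0.346  0.034]
 [ 0.645 -0.348  0.041]
 [ 0.643 -0.348  0.051]
 [ 0.642 -0.349  0.059]
 [ 0.642 -0.346  0.035]
 [ 0.641 -0.346  0.045]
 [ 0.64  -0.348  0.05 ]
 [ 0.639 -0.349  0.059]
 [ 0.638 -0.345  0.037]
 [ 0.637 -0.345  0.048]
 [ 0.636 -0.348  0.051]
 [ 0.635 -0.346  0.035]
 [ 0.634 -0.347  0.043]
 [ 0.633 -0.348  0.051]
 [ 0.632 -0.349  0.059]
 [ 0.632 -0.347  0.033]
 [ 0.63  -0.347  0.044]
 [ 0.63  -0.349  0.049]
 [ 0.627 -0.348  0.04 ]
 [ 0.626 -0.349  0.048]
 [ 0.625 -0.348  0.03 ]
 [ 0.624 -0.349  0.036]]
```

Emit:
arm_command:
  motion:
    - [80,-20,4,-10,0]
    - [80,-55,11,-10,0]
    - [80,-90,18,-10,0]
    - [80,-130,26,-10,0]
    - [80,-170,34,-10,0]

```text
time: 17.53
position: [0.5383, 0.0613, 0.2052]
tool_rot: [-2.418, -2.005, 0.001]
ft_force: [0.8, 0.4, -0.3]
grip_width: 0.924
grip_force: 0.0
```

Emit:
arm_command:
  motion:
    - [80,-37,8,0,0]
    - [80,-74,15,0,0]
    - [80,-111,23,0,0]
    - [80,-148,30,0,0]
    - [80,-185,38,0,0]

```text
time: 17.95
position: [0.5409, -0.1278, 0.2053]
tool_rot: [-2.419, -2.003, -0.0]
ft_force: [1.3, 0.3, -0.7]
grip_width: 0.915
grip_force: 0.0
```

Emit:
arm_command:
  motion:
    - [80,-36,7,0,-3]
    - [80,-72,15,0,-6]
    - [80,-108,22,0,-10]
    - [80,-140,28,0,-14]
    - [80,-158,32,0,-14]

```text
time: 18.37
position: [0.5416, -0.2921, 0.2054]
tool_rot: [2.159, 2.281, -0.004]
ft_force: [-0.3, -0.6, 1.6]
grip_width: 0.918
grip_force: 0.0
```

Emit:
arm_command:
  motion:
    - [80,0,0,0,0]
    - [80,0,0,0,0]
    - [80,0,0,0,0]
    - [80,0,0,0,0]

```text
time: 18.7
position: [0.5445, -0.2847, 0.2052]
tool_rot: [-2.153, -2.286, -0.001]
ft_force: [0.8, 0.6, -0.2]
grip_width: 0.923
grip_force: 0.0
```

```bash
python3 - <<'E'
from h import *
go(.5435,-.287,.062,3.4); wrist('w5')
E
```

```text
t 18.7 pos [ 0.5445 -0.2847  0.2052] az 3.4 -> shift [ -2.  -1. 143.] spin 0.0 j7 0.7
```

View pics/w5.png

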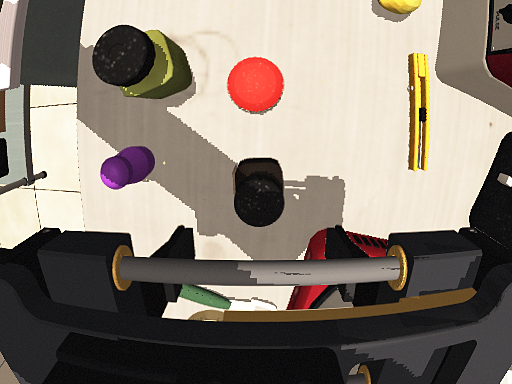

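The short jar (cap at about (259,201)) lies square between the fingers, so I'll descend.

Emit:
arm_command:
  motion:
    - [80,-2,-1,25,0]
    - [80,-2,-1,55,0]
    - [80,-2,-1,80,0]
    - [80,-2,-1,98,0]
    - [80,-2,-1,105,0]

```text
time: 19.17
position: [0.5421, -0.2859, 0.0975]
tool_rot: [-2.151, -2.284, 0.002]
ft_force: [-0.4, -0.5, -0.0]
grip_width: 0.92
grip_force: 0.0
```

Emit:
arm_command:
  motion:
    - [80,0,0,14,0]
    - [80,0,0,28,0]
    - [80,0,0,36,0]
    - [80,0,0,39,0]
    - [80,0,0,39,0]

```text
time: 19.58
position: [0.5431, -0.2884, 0.0609]
tool_rot: [-2.156, -2.284, 0.001]
ft_force: [-0.1, -0.0, 1.1]
grip_width: 0.917
grip_force: 0.0
```

Emit:
arm_command:
  motion:
    - [40,0,0,0,0]
    - [40,0,0,0,0]
    - [40,0,0,0,0]
    - [40,0,0,0,0]
    - [40,0,0,0,0]
  newtons: 20

```text
time: 20.0
position: [0.5436, -0.2887, 0.062]
tool_rot: [2.156, 2.284, 0.001]
ft_force: [0.0, -0.2, -0.5]
grip_width: 0.627
grip_force: 0.0
```

Emit:
arm_command:
  motion:
    - [40,0,0,0,0]
    - [40,0,0,0,0]
    - [40,0,0,0,0]
    - [40,0,0,0,0]
    - [40,0,0,0,0]

```text
time: 20.42
position: [0.5436, -0.2887, 0.0619]
tool_rot: [2.156, 2.284, 0.001]
ft_force: [-0.1, -0.2, 2.0]
grip_width: 0.574
grip_force: 19.6
```

```bash
python3 - <<'E'
from h import *
go(.5435,-.287,.061,3.4)
p=get_state()['position'];p[2]=.22;q=np.array([.5207,.1428,.22])
m=lambda f,a:(*((1-f)*p[:2]+f*q[:2]),.22,a)
plan(p,3.4,[m(.33,3.4),m(.7,3.4),m(1,-10.5)])
E
```

```text
t 20.42 pos [ 0.5436 -0.2887  0.0619] az 3.3 -> shift [2. 0. 1.] spin -0.1 j7 0.78
[143.   1.   0.   0.]
[160.   1.   0.   0.]
[130.   1.   0.  14.]
```

Emit:
arm_command:
  motion:
    - [40,0,0,-12,0]
    - [40,0,0,-45,0]
    - [40,0,0,-80,0]
    - [40,0,0,-115,0]
    - [40,0,0,-150,0]

```text
time: 20.83
position: [0.5422, -0.2884, 0.2129]
tool_rot: [-2.156, -2.283, 0.001]
ft_force: [-0.2, -0.8, -2.0]
grip_width: 0.575
grip_force: 19.6
```

Emit:
arm_command:
  motion:
    - [40,15,0,-6,0]
    - [40,42,0,-10,0]
    - [40,74,0,-10,0]
    - [40,108,1,-10,0]
    - [40,143,1,-10,0]

```text
time: 21.25
position: [0.535, -0.145, 0.2215]
tool_rot: [-2.158, -2.282, 0.001]
ft_force: [-0.7, 0.3, -3.3]
grip_width: 0.576
grip_force: 19.6
```

Emit:
arm_command:
  motion:
    - [40,33,0,0,0]
    - [40,66,0,0,0]
    - [40,98,1,0,0]
    - [40,130,1,0,0]
    - [40,160,1,0,0]

```text
time: 21.67
position: [0.5268, 0.0156, 0.2216]
tool_rot: [-2.156, -2.284, 0.001]
ft_force: [0.4, -0.3, -3.2]
grip_width: 0.573
grip_force: 19.6
```

Emit:
arm_command:
  motion:
    - [40,30,0,0,3]
    - [40,60,0,0,7]
    - [40,90,1,0,11]
    - [40,115,1,0,14]
    - [40,130,1,0,14]

```text
time: 22.08
position: [0.5201, 0.1472, 0.2213]
tool_rot: [-2.415, -2.007, 0.001]
ft_force: [-0.6, 0.2, -3.1]
grip_width: 0.574
grip_force: 19.6
```

Emit:
arm_command:
  motion:
    - [40,0,0,25,0]
    - [40,0,0,55,0]
    - [40,0,0,80,0]
    - [40,0,0,90,0]
    - [40,0,0,90,0]

```text
time: 22.5
position: [0.5192, 0.1423, 0.1289]
tool_rot: [-2.418, -2.004, 0.01]
ft_force: [0.3, -0.3, -2.9]
grip_width: 0.57
grip_force: 19.6
```

Emit:
arm_command:
  motion:
    - [40,0,0,0,0]
    - [40,0,0,0,0]

```text
time: 22.67
position: [0.5227, 0.1438, 0.1333]
tool_rot: [2.418, 2.004, 0.004]
ft_force: [-0.3, -0.7, -3.2]
grip_width: 0.577
grip_force: 19.6
```

```bash
python3 - <<'E'
from h import *
go(.5205,.1418,.0744,-10.5)
E
```

```text
t 22.67 pos [0.5227 0.1438 0.1333] az -10.7 -> shift [-2. -2. 59.] spin -0.2 j7 -0.41
```

Emit:
arm_command:
  motion:
    - [40,-1,-1,20,0]
    - [40,-1,-1,40,0]
    - [40,-1,-1,50,0]
    - [40,-1,-1,53,0]
    - [40,-1,-1,53,0]

```text
time: 23.08
position: [0.5204, 0.1431, 0.0789]
tool_rot: [2.419, 2.005, -0.0]
ft_force: [0.3, 0.0, -3.0]
grip_width: 0.58
grip_force: 19.6
```

Emit:
arm_command:
  motion:
    - [40,0,0,0,0]
    - [40,0,0,2,0]
    - [40,0,0,3,0]
    - [40,0,0,4,0]
    - [40,0,0,4,0]

```text
time: 23.5
position: [0.5203, 0.1431, 0.0747]
tool_rot: [2.419, 2.005, 0.001]
ft_force: [1.7, -0.2, -3.6]
grip_width: 0.572
grip_force: 19.6
```

```bash
python3 - <<'E'
from h import *
go(.5205,.1418,.0744,-10.5);print(get_state()['ft_force'])
E
```

```text
t 23.5 pos [0.5203 0.1431 0.0747] az -10.7 -> shift [-1.  0.  0.] spin -0.2 j7 -0.38
[ 1.74420319 -0.19898051 -3.58887924]
```

Emit:
arm_command:
  motion:
    - [40,-1,0,1,0]
    - [40,-1,0,1,0]
    - [40,-1,0,1.5,0]
    - [40,-1,0,1.5,0]
    - [40,-1,0,1.5,0]

```text
time: 23.92
position: [0.5203, 0.1428, 0.0743]
tool_rot: [-2.418, -2.004, -0.002]
ft_force: [-3.2, 0.6, 7.3]
grip_width: 0.577
grip_force: 19.7
```

Contact is made. I'll release, rise, and head for the tall jar.

Emit:
arm_command:
  motion:
    - [54,0,0,0,0]
    - [60,0,0,0,0]
    - [66,0,0,0,0]
    - [72,0,0,0,0]
    - [80,0,0,0,0]

```text
time: 24.33
position: [0.5201, 0.1419, 0.0729]
tool_rot: [2.419, 2.004, -0.0]
ft_force: [0.0, 0.5, -0.2]
grip_width: 0.82
grip_force: 0.0
```

Emit:
arm_command:
  motion:
    - [80,0,0,-6,0]
    - [80,0,0,-25,0]
    - [80,0,0,-60,0]
    - [80,0,0,-100,0]
    - [80,0,0,-140,0]

```text
time: 24.75
position: [0.5195, 0.1415, 0.2146]
tool_rot: [2.419, 2.004, -0.002]
ft_force: [1.4, 0.4, 0.0]
grip_width: 0.916
grip_force: 0.0
```

```bash
python3 - <<'E'
from h import *
go(.4262,-.162,.24,19.2); wrist('w6')
p=get_state()['position'];q=np.array([.4262,-.162,.24])
m=lambda f,a:(*((1-f)*p[:2]+f*q[:2]),.24,a)
plan(p,-10.7,[m(.5,-10.7),m(1,19.2)])
E
```

```text
t 24.75 pos [0.5195 0.1415 0.2146] az -10.7 -> shift [-316.  -35.  -25.] spin -29.9 j7 -0.45
[-159.  -20.  -16.    0.]
[-159.  -20.    0.  -30.]
```

View pics/w6.png

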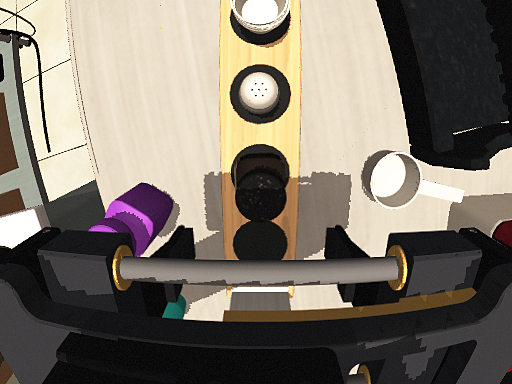

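Cups (260,10), shaker (259,90) and short jar (260,185) are all upright and look centred. Now the tall jar.

Emit:
arm_command:
  motion:
    - [80,-15,-2,-10,0]
    - [80,-45,-5,-25,0]
    - [80,-80,-9,-26,0]
    - [80,-120,-14,-26,0]
    - [80,-158,-18,-26,0]

```text
time: 25.22
position: [0.4725, -0.0115, 0.2395]
tool_rot: [2.418, 2.005, 0.002]
ft_force: [0.5, -0.4, 0.2]
grip_width: 0.921
grip_force: 0.0
```

Emit:
arm_command:
  motion:
    - [80,-36,-4,0,-7]
    - [80,-72,-8,0,-14]
    - [80,-108,-12,0,-20]
    - [80,-140,-15,0,-26]
    - [80,-158,-18,0,-30]

```text
time: 25.63
position: [0.4245, -0.1661, 0.2393]
tool_rot: [1.817, 2.562, 0.001]
ft_force: [0.2, 0.2, -0.0]
grip_width: 0.921
grip_force: 0.0
```

Emit:
arm_command:
  motion:
    - [87,0,0,0,0]
    - [87,0,0,0,0]
    - [87,0,0,0,0]
    - [87,0,0,0,0]
    - [87,0,0,0,0]

```text
time: 26.05
position: [0.4264, -0.1606, 0.239]
tool_rot: [1.815, 2.564, -0.001]
ft_force: [-0.5, 1.1, -0.3]
grip_width: 0.996
grip_force: 0.0
```

```bash
python3 - <<'E'
from h import *
go(.4262,-.162,.09,19.2); wrist('w7')
E
```

```text
t 26.05 pos [ 0.4264 -0.1606  0.239 ] az 19.4 -> shift [ -1.  -1. 149.] spin 0.2 j7 0.5
```

View pics/w7.png

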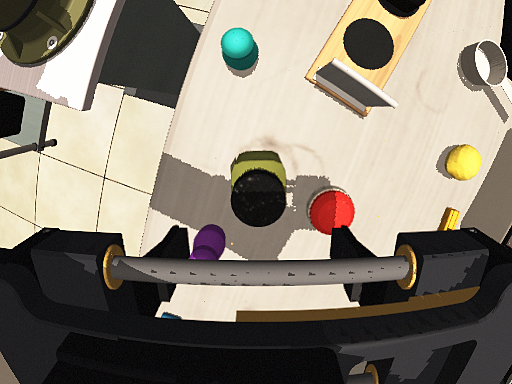

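The tall jar's cap at (258,198) lies centred and square between the fingers, so I'll descend and grasp.

Emit:
arm_command:
  motion:
    - [87,-1,-1,25,0]
    - [87,-1,-1,55,0]
    - [87,-1,-1,85,0]
    - [87,-1,-1,105,0]
    - [87,-1,-1,110,0]

```text
time: 26.52
position: [0.4231, -0.162, 0.126]
tool_rot: [-1.814, -2.559, 0.006]
ft_force: [-1.1, 0.1, 0.4]
grip_width: 1.0
grip_force: 0.0
```

Emit:
arm_command:
  motion:
    - [87,0,0,14,0]
    - [87,0,0,28,0]
    - [87,0,0,36,0]
    - [87,0,0,38,0]
    - [87,0,0,38,0]

```text
time: 26.93
position: [0.4255, -0.1629, 0.0912]
tool_rot: [-1.817, -2.563, 0.001]
ft_force: [-0.6, 0.2, 1.0]
grip_width: 1.003
grip_force: 0.0
```

Emit:
arm_command:
  motion:
    - [45,0,0,0,0]
    - [45,0,0,0,0]
    - [45,0,0,0,0]
    - [45,0,0,0,0]
    - [45,0,0,0,0]
  newtons: 22

```text
time: 27.35
position: [0.4256, -0.163, 0.0914]
tool_rot: [1.817, 2.562, 0.001]
ft_force: [0.5, 0.0, 0.5]
grip_width: 0.708
grip_force: 0.0
```

Emit:
arm_command:
  motion:
    - [45,0,0,0,0]
    - [45,0,0,0,0]
    - [45,0,0,0,0]
    - [45,0,0,0,0]
    - [45,0,0,0,0]

```text
time: 27.77
position: [0.4257, -0.163, 0.0913]
tool_rot: [1.817, 2.562, 0.001]
ft_force: [0.6, 0.6, 2.8]
grip_width: 0.654
grip_force: 21.9
```

```bash
python3 - <<'E'
from h import *
go(.4262,-.162,.09,19.2)
p=get_state()['position'];p[2]=.25;q=np.array([.5037,.0503,.25])
m=lambda f,a:(*((1-f)*p[:2]+f*q[:2]),.25,a)
plan(p,19.3,[m(.5,0),m(1,-10.5)])
E
```

```text
t 27.77 pos [ 0.4257 -0.163   0.0913] az 19.3 -> shift [1. 1. 1.] spin 0.1 j7 0.68
[88. 72.  0. 19.]
[107.  39.   0.  10.]
```

Emit:
arm_command:
  motion:
    - [45,0,0,-12,0]
    - [45,0,0,-40,0]
    - [45,0,0,-75,0]
    - [45,0,0,-110,0]
    - [45,0,0,-135,0]

```text
time: 28.18
position: [0.4252, -0.1634, 0.2281]
tool_rot: [1.818, 2.561, 0.002]
ft_force: [-0.1, 0.1, -2.8]
grip_width: 0.656
grip_force: 21.9
```

Emit:
arm_command:
  motion:
    - [45,10,8,-10,3]
    - [45,27,22,-15,7]
    - [45,47,38,-15,11]
    - [45,68,55,-15,15]
    - [45,88,72,-15,19]

```text
time: 28.6
position: [0.4637, -0.0551, 0.2403]
tool_rot: [-2.219, -2.222, 0.001]
ft_force: [0.3, 0.3, -2.4]
grip_width: 0.655
grip_force: 21.9
```

Emit:
arm_command:
  motion:
    - [45,26,9,0,3]
    - [45,52,19,0,6]
    - [45,76,28,0,9]
    - [45,96,36,0,11]
    - [45,107,39,0,11]

```text
time: 29.02
position: [0.5025, 0.0541, 0.2398]
tool_rot: [-2.416, -2.007, 0.003]
ft_force: [0.3, 0.7, -2.8]
grip_width: 0.655
grip_force: 21.9
```

Emit:
arm_command:
  motion:
    - [45,0,0,0,0]
    - [45,0,0,0,0]
    - [45,0,0,0,0]
    - [45,0,0,0,0]

```text
time: 29.35
position: [0.5023, 0.0491, 0.2411]
tool_rot: [-2.421, -2.002, 0.0]
ft_force: [0.1, -0.1, -2.9]
grip_width: 0.657
grip_force: 21.9
```

```bash
python3 - <<'E'
from h import *
go(.5037,.0493,.1038,-10.5)
E
```

```text
t 29.35 pos [0.5023 0.0491 0.2411] az -10.8 -> shift [  0.   1. 137.] spin -0.3 j7 -0.34
```

Emit:
arm_command:
  motion:
    - [45,0,1,25,0]
    - [45,0,1,58,0]
    - [45,0,1,90,0]
    - [45,0,1,115,0]
    - [45,0,1,124,0]

```text
time: 29.77
position: [0.5008, 0.0492, 0.1137]
tool_rot: [-2.419, -2.001, 0.008]
ft_force: [-1.2, 0.6, -2.6]
grip_width: 0.658
grip_force: 21.9
```

Emit:
arm_command:
  motion:
    - [45,0,0,0,0]
    - [45,0,0,2,0]
    - [45,0,0,4,0]
    - [45,0,0,7,0]
    - [45,0,0,8,0]

```text
time: 30.18
position: [0.5044, 0.051, 0.11]
tool_rot: [2.419, 2.004, 0.003]
ft_force: [0.0, -0.8, -2.7]
grip_width: 0.659
grip_force: 21.9
```

Emit:
arm_command:
  motion:
    - [45,0,0,0,0]
    - [45,0,0,0,0]

```text
time: 30.35
position: [0.5039, 0.051, 0.1095]
tool_rot: [2.419, 2.005, 0.001]
ft_force: [-0.3, 0.2, -2.3]
grip_width: 0.66
grip_force: 21.9
```

```bash
python3 - <<'E'
from h import *
go(.5037,.0493,.1038,-10.5);print(get_state()['ft_force'])
E
```

```text
t 30.35 pos [0.5039 0.051  0.1095] az -10.7 -> shift [-2.  0.  6.] spin -0.2 j7 -0.26
[-0.26791654  0.22864284 -2.33945094]
```

Emit:
arm_command:
  motion:
    - [45,-2,0,2,0]
    - [45,-2,0,4,0]
    - [45,-2,0,5,0]
    - [45,-2,0,6,0]
    - [45,-2,0,6,0]

```text
time: 30.77
position: [0.5033, 0.0488, 0.1038]
tool_rot: [-2.419, -2.004, 0.0]
ft_force: [-2.6, 0.0, 4.7]
grip_width: 0.659
grip_force: 21.9
```

Emit:
arm_command:
  motion:
    - [45,0,0,0.5,0]
    - [45,0,0,0.5,0]
    - [45,0,0,0.5,0]

```text
time: 31.02
position: [0.5034, 0.0488, 0.1037]
tool_rot: [-2.419, -2.004, -0.0]
ft_force: [-4.6, -1.3, 8.6]
grip_width: 0.658
grip_force: 21.9
```

Emit:
arm_command:
  motion:
    - [60,0,0,0,0]
    - [66,0,0,0,0]
    - [72,0,0,0,0]
    - [80,0,0,0,0]
    - [84,0,0,0,0]

```text
time: 31.43
position: [0.5034, 0.049, 0.1025]
tool_rot: [2.419, 2.005, 0.0]
ft_force: [0.5, -0.2, 0.1]
grip_width: 0.892
grip_force: 0.0
```

Emit:
arm_command:
  motion:
    - [84,0,0,-6,0]
    - [84,0,0,-25,0]
    - [84,0,0,-60,0]
    - [84,0,0,-95,0]
    - [84,0,0,-125,0]

```text
time: 31.85
position: [0.5035, 0.0486, 0.23]
tool_rot: [2.419, 2.004, 0.002]
ft_force: [0.9, 0.2, -0.6]
grip_width: 0.962
grip_force: 0.0
```

Emit:
arm_command:
  motion:
    - [84,-30,0,0,0]
    - [84,-65,0,0,0]
    - [84,-100,0,0,0]
    - [84,-135,0,0,0]
    - [84,-160,0,0,0]

```text
time: 32.27
position: [0.4727, -0.1118, 0.2282]
tool_rot: [2.421, 2.001, 0.001]
ft_force: [-0.2, 0.3, 0.7]
grip_width: 0.968
grip_force: 0.0
```

Emit:
arm_command:
  motion:
    - [84,0,0,0,0]
    - [84,0,0,0,0]
    - [84,0,0,0,0]

```text
time: 32.52
position: [0.4738, -0.1075, 0.2278]
tool_rot: [-2.418, -2.005, -0.001]
ft_force: [-0.7, 0.9, -1.0]
grip_width: 0.967
grip_force: 0.0
```

```bash
python3 - <<'E'
from h import *
A=[]
for n in('top','scene'):
    im,P=cloud(n);A.append(P.reshape(-1,3)); 
    if n=='scene': save('s9',cv2.resize(im[130:260,150:320],None,fx=4,fy=4,interpolation=cv2.INTER_CUBIC))
A=np.concatenate(A);A=A[~np.isnan(A[:,0])]
pads=[(.5037,.0503),(.5207,.1428),(.5378,.2363),(.555,.3295)]
for c,r,h in zip(pads,(.026,.023,.017,.0285),(.135,.105,.09,.061)):
    q=A[(np.hypot(*(A[:,:2]-c).T)<.045)&(A[:,2]>h+.0125-.018)&(A[:,2]<h+.008)]
    t=q[:,2].max(); q=q[:,:2]
    b=least_squares(lambda p:np.hypot(*(q-p).T)-r,c,loss='soft_l1',f_scale=.002)
    print(len(q),t.round(3),'err mm',((b.x-c)*1000).round(1))
E
```

```text
55 0.143 err mm [0.  0.8]
51 0.113 err mm [-0.5  2.9]
70 0.098 err mm [-1.   0.4]
145 0.069 err mm [-0.7 -1.3]
```

View pics/s9.png

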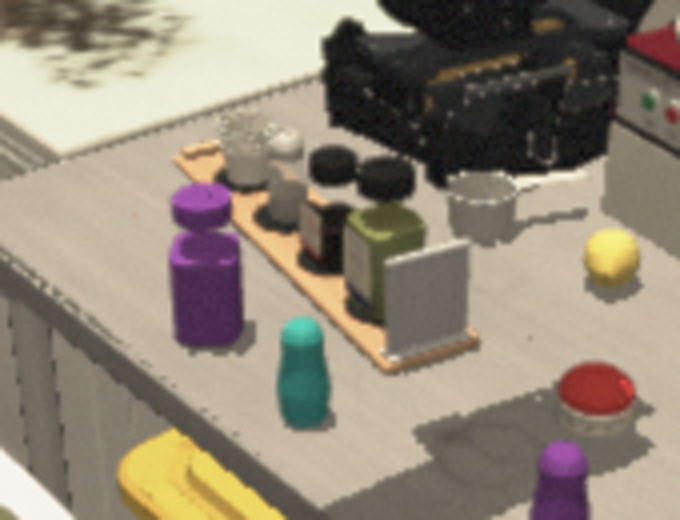

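All four stand upright in height order away from the plate: tall jar (385,240), short jar (330,210), shaker (285,180) and cups (245,150) in the crop. Each is within about 3 mm of its pad centre, and the gripper is clear.

```bash
python3 -c "
from bench import close_job
print(close_job())"
```

```text
the job is handed in; nothing more can be done
None
```

The job is handed in at about 33 s: tall jar, short jar, shaker and cups stand free on the four pads in that order from the steel plate, each within about 3 mm of its pad centre by camera.

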